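# Find the heavy side of a drum wheel by feel and hold it down

### The arm

A 6-joint arm with a two-finger parallel gripper is mounted at the origin on the work surface; the furniture and walls round the work are solid. World frame = base frame: x ahead of the robot, y to its left, z up, the work surface at z = 0. Lengths are in m, angles in rad, forces in N, time in s.
With the tool pointing down it reaches from about 0.425 to 0.95 m from the base axis. Payload 3.5 kg.
Tool frame: the origin (TCP) lies at the very end of the fingers, on their centre line; the grasp point (between the pads) lies ctrl.tcp_to_grasp behind it (ctrl.tcp_to_grasp is the distance from the TCP to the grasp point, in m); z points along the fingers, y is the line along which they close (so a half turn about z gives the same grasp; the last joint's range is limited). The gripper opens to 85 mm and grips with 20 to 120 N. Pads are 22 mm wide; open, the fingers measure 114 mm over their backs; the gripper's body (76 mm by 85 mm) begins 54 mm behind the grasp point. The pads swing forward as they close: fully open they stand 13 mm farther back than shut.
Start: joints at [-1.324, 0.286, 1.577, -0, 1.279, -0.15], TCP at [0.261, -0.623, 0.231] pointing down, gripper open.
Joint ranges: [-2.77, 2.77], [-0.9, 2.22], [0.21, 2.48], [-1.53, 4.67], [0.24, 2.81], [-2.84, 2.84]. Speed limits (rad/s): [2.79, 2.79, 3.14, 3.14, 3.14, 3.14].

### API

Orientations are given as a unit quaternion [x, y, z, w].
In Python, from plant import ctrl gives the robot as it stands.
- The arm moves only by the shell command python3 -m inch 'ROWS' [FORCE]. ROWS is JSON, a list of rows, each an object with "slide": the shift along the tool's x, y, z in cm, a list of three; "turn": the turn about the tool's z in rad; "grip": the finger opening in cm, from 0 to 8.54. A call has 1 to 20 rows; each row is the pose to reach, as a shift and turn from the pose commanded when the call began, along the tool's axes at that moment; what a row does not reach only later rows make up. A row lasts 1/10 s, in which the tool goes at most 50 mm and 8.59 degrees, less where a joint would pass 70% of its speed; a pose out of reach is approached as far as the arm can. A call with a gripper value outside its range is refused whole. The fingers move at their own pace and stop on an object; FORCE is the grip in N (left out, the last holds). Time passes only in rows, so rows that repeat a pose let the fingers close. It gives the time, the measured TCP pose, the force, the opening and the grip force at its end, in the units of the state.
- ctrl.get_state(): the state, without advancing time (a new reading comes with each control period).
- ctrl.read_camera(name): name is "side" or "top" or "wrist"; returns (picture, depth): 400x640x3 uint8, red, green, blue; 400x640 float32, m along the optical axis (not along the pixel's ray), 0 where there is no reading.
- ctrl.camera_info(name): a dict with "K" (3x3 intrinsics, pixels), "camera_from_world" (4x4, takes a point from world to camera coordinates); the wrist camera has in their place "T_tool_cam" (4x4, takes a point from camera to tool coordinates, whose origin is the TCP and whose axes are the flange's). Camera axes: x right, y down, z forward; pixel columns grow to the right and rows downward; lengths in m; the calibration is good to about 2 mm. A picture is of the moment at which its call begins: read the wrist's pose just before it. camera_info takes no time and is no camera call.
- ctrl.sign_off(): hands the job in; it is judged then, once.
The state is a dict: "time": time; "qpos": joint angles; "dq": joint speeds; "joint_efforts": joint torques, N m; "eef_pos": TCP position; "tcp_rot": TCP orientation; "contact_force": force on the tool from outside, world axes, zero at the start; "wrist_torque": the same for the moment, N m; "opening": opening from 0.0 (shut) to 1.0 (fully open); "finger_force": force on a finger pad.
Only numpy, scipy, OpenCV 4.12 (cv2) and the standard library are available. Lean on these libraries where they do the work, as an engineer would, in place of code of your own. Each camera call takes 0.05 s, during which the arm holds its last target. There are 200 camera calls.

### The job

One side of the closed drum wheel on the balance stand is heavier, but nothing shows which. Grip the wheel's crank handle and turn the wheel right round - handle down through the bottom and up to the top again - feeling where it pulls and where it resists, then turn it until the heavy side points straight down and finish still gripping the handle, holding the wheel still there. Leave the water bottle, the pump bottle and the white carton where they stand.

Things in the scene. Friction and masses are not known exactly. Their poses are not given: they have to be found in the camera images.
- stand: balance stand, fixed: grey base plate 100 x 140 x 16 mm, blue pillar and bearing block behind carrying the wheel in front. Origin on the desk under the middle of the base plate, z up; its -x side is its front (wheel face, crank handle), turned roughly toward the robot. The level wheel axis runs along the stand's x axis at y = 0, 295 mm above the desk
- wheel_center (a point): centre of the wheel's round orange front face: on the wheel axis, 40 mm in front of the stand's origin, 295 mm above the desk; does not turn, axes as the stand's. The wheel is a closed aluminium drum, 130 mm in diameter, 38 mm thick behind this face. Its bearing drags with a constant 0.32 N m (6.4 N at the handle), so it stays wherever it is left and never swings by itself
- drum_mid (a point): middle of the drum on the wheel axis; does not turn. A slug of 0.4 to 0.6 kg is shut inside, centred 42 mm from the axis, at an angle to the crank that differs at every start and is not shown; the rest of the wheel with crank is balanced. Its moment, up to 0.16 to 0.25 N m (3.3 to 5 N at the handle), helps the turning while the heavy side goes down and resists while it goes up
- wheel (a joint): angle of the wheel, rad: 0 = crank handle straight up above the axis, growing clockwise as seen from the front (by the robot): pi/2 = handle on the stand's -y side, pi = handle straight down. No stops: it turns several turns either way and the reading is not wrapped. Starts between -0.5 and 0.5
- handle: black crank handle: round sleeve 18 mm in diameter, 80 mm long, spinning freely on its pin, so a hand can carry it round without turning. Lies level along the stand's x, 50 mm from the wheel axis, standing out of the wheel face. Origin on its centre line, mid-length, 57 mm in front of the face; 245 mm above the desk at the bottom of its circle, 345 mm at the top; its own x runs along it
- bottle_1: clear water bottle, 65 mm in diameter, 214 mm tall, bystander; origin under it
- pump_bottle_b: turquoise pump bottle, 213 mm tall, bystander; origin under it
- sharps_bin: yellow sharps container with a red lid, about 120 mm in diameter and 200 mm tall, fixed on the desk in front of the stand (the handle's circle passes above its height); origin under it. A wall cabinet also hangs over the right end of the desk, its underside 0.6 m up
- white_carton: small white carton 68 x 105 x 92 mm, bystander; origin under it

How it is judged:
By the outcome, as a careful person would: the job done as asked, in the order asked, and still so for the second after the job is handed in, while the arm keeps its last pose, push and grip.
It also fails if it takes over 58 s, if anything falls off the work surface, if the arm or the gripper's body presses on something with over 40 N, if the wrist force passes 120 N, or if a joint passes its speed limit or range.

## Working session

There is one attempt and no reset: what is moved stays moved. The work goes in short steps, Python scripts to look and compute and a shell command to move; the robot and the scene stay as the last step left them, time stands still between calls to the robot, and variables do not carry over. Pictures are saved under pics/ and viewed, at most 10 in all, crops included, and the job is handed in when it is done.

```bash
ls; mkdir -p pics
python3 - <<'E'
from plant import ctrl
import cv2,numpy as np
print(ctrl.get_state(), ctrl.tcp_to_grasp)
for n in("side","top"):
    p,d=ctrl.read_camera(n); cv2.imwrite(f"pics/{n}0.png",p[...,::-1]); np.save(f"pics/{n}0.npy",d)
    print(n,ctrl.camera_info(n))
E
```

```text
pics
{'time': 0.0, 'qpos': array([-1.32401302e+00,  2.87215396e-01,  1.57816098e+00, -5.76833819e-06,
        1.27858941e+00, -1.49969957e-01]), 'dq': array([ 9.72504149e-04,  4.26174436e-04,  7.17294300e-05, -1.23041411e-03,
        9.53628816e-04, -9.69486380e-04]), 'joint_efforts': array([-3.66868016e-04, -4.05980337e+01, -2.92626697e+01, -2.04545831e-04,
        5.88722483e-03,  8.82377776e-06]), 'eef_pos': array([ 0.26072204, -0.62191195,  0.22992269]), 'tcp_rot': array([ 9.80386945e-01,  1.97078741e-01, -6.01730421e-05, -1.18504387e-03]), 'contact_force': array([ 0.07798446, -0.59121336,  0.04454027]), 'wrist_torque': array([ 0.03732986,  0.00167131, -0.01000817]), 'finger_force': 0.0, 'opening': 1.0024827362424154} 0.0187
side {'K': array([[380.37683237,   0.        , 322.95793153],
       [  0.        , 380.37683237, 196.29283103],
       [  0.        ,   0.        ,   1.        ]]), 'camera_from_world': array([[-0.87700494, -0.4800978 ,  0.01919471,  0.39658936],
       [-0.19590216,  0.32080994, -0.92666246,  0.31211604],
       [ 0.43873076, -0.81644784, -0.3754041 ,  0.70735779],
       [ 0.        ,  0.        ,  0.        ,  1.        ]])}
top {'K': array([[464.10929132,   0.        , 317.59271433],
       [  0.        , 464.10929132, 199.10621093],
       [  0.        ,   0.        ,   1.        ]]), 'camera_from_world': array([[-2.57949878e-02, -9.99667070e-01, -6.06878219e-04,
        -8.88076384e-02],
       [-9.36664184e-01,  2.43813891e-02, -3.49379099e-01,
         5.56710934e-01],
       [ 3.49277577e-01, -8.44378851e-03, -9.36981257e-01,
         1.16229330e+00],
       [ 0.00000000e+00,  0.00000000e+00,  0.00000000e+00,
         1.00000000e+00]])}
```

View pics/side0.png

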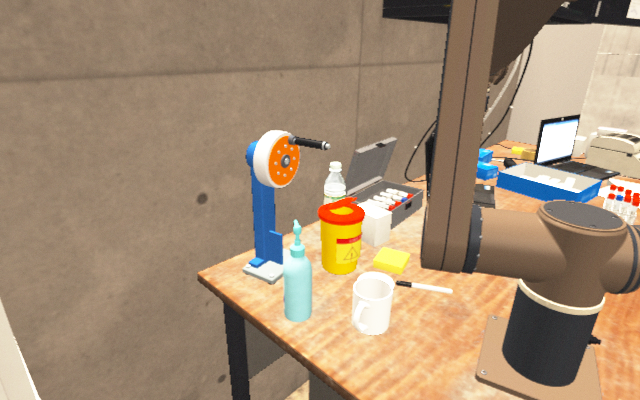

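View pics/top0.png

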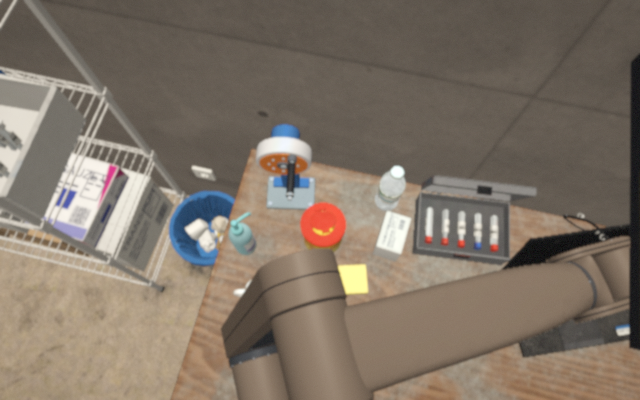

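The side view shows the orange face at about (285,160), with the handle running from (293,139) to (328,147). In the top view the handle runs from (291,157) to (290,198), the red lid is at (323,226), the pump at (241,236), the bottle at (391,190) and the carton at (394,232).

```bash
cat > h.py <<'E'
import numpy as np,cv2
from plant import ctrl
def cloud(n,p,d):
    i=ctrl.camera_info(n);K=i["K"];v,u=np.mgrid[:400,:640]
    c=np.stack([(u-K[0,2])/K[0,0]*d,(v-K[1,2])/K[1,1]*d,d],-1)
    T=np.linalg.inv(i["camera_from_world"]); return c@T[:3,:3].T+T[:3,3]
E
python3 - <<'E'
from h import *
np.set_printoptions(precision=4,suppress=True)
W={}
for n in("side","top"):
    p=cv2.imread(f"pics/{n}0.png");d=np.load(f"pics/{n}0.npy");w=cloud(n,p,d);W[n]=w
    hsv=cv2.cvtColor(p,cv2.COLOR_BGR2HSV);H,S,V=hsv[...,0],hsv[...,1],hsv[...,2]
    def roi(m,x0,x1,y0,y1):
        r=np.zeros_like(m);r[y0:y1,x0:x1]=m[y0:y1,x0:x1];return r&(d>0)
    face=roi((H>4)&(H<16)&(S>180)&(V>150),*((255,305,125,190) if n=="side" else (255,315,145,175)))
    q=w[face];c=np.median(q,0);k=np.linalg.norm(q-c,axis=1)<.08;q=q[k]
    _,s,vt=np.linalg.svd(q-q.mean(0));print(n,"face n",len(q),"mean",q.mean(0),"rng",q.min(0),q.max(0),"normal",vt[2],s)
    hm=roi(V<70,*((292,330,134,152) if n=="side" else (283,298,160,203)))
    q=w[hm];c=np.median(q,0);q=q[np.linalg.norm(q-c,axis=1)<.07];_,s,vt=np.linalg.svd(q-q.mean(0));print("handle",len(q),q.mean(0),q.min(0),q.max(0),vt[0])
w=W["top"]
for nm,(u,v) in dict(lid=(323,226),lidback=(323,208),lidfront=(323,243),lidL=(302,224),lidR=(344,224),pump=(241,236),pumptip=(248,214),bottle=(397,172),bot2=(390,190),carton=(394,232),cup=(240,291),base=(302,203)).items(): print(nm,w[v,u])
# volumes above desk
for n in W:
    q=W[n].reshape(-1,3)
    for nm,b in dict(bin=(.5,.75,-.2,.05)).items():
        m=(q[:,0]>.4)&(q[:,0]<1)&(q[:,1]>-.4)&(q[:,1]<.3)&(q[:,2]>.05)&(q[:,2]<.22);q=q[m]
        h,xe,ye=np.histogram2d(q[:,0],q[:,1],bins=[np.arange(.4,1.01,.04),np.arange(-.4,.31,.04)]);print(n);print(h.astype(int))
E
```

```text
side face n 876 mean [ 0.5723 -0.0192  0.2941] rng [ 0.5663 -0.08    0.2409] [0.5765 0.0321 0.351 ] normal [-0.9985  0.0549 -0.0027] [0.8917 0.8247 0.0265]
handle 147 [ 0.5158 -0.0344  0.3415] [ 0.4738 -0.0465  0.3322] [ 0.5525 -0.0296  0.3497] [-0.9972  0.0637 -0.0394]
top face n 197 mean [ 0.57   -0.0182  0.3038] rng [ 0.5658 -0.0745  0.2523] [0.5742 0.0278 0.3467] normal [-0.9985  0.0548 -0.0001] [0.4989 0.3303 0.0113]
handle 153 [ 0.5185 -0.043   0.3458] [ 0.4842 -0.0505  0.2985] [ 0.5644 -0.0324  0.3508] [-0.9991  0.0105  0.0406]
lid [ 0.4506 -0.1139  0.1876]
lidback [ 0.5072 -0.1159  0.1602]
lidfront [ 0.4143 -0.1131  0.1617]
lidL [ 0.4661 -0.0614  0.1587]
lidR [ 0.4635 -0.1679  0.1584]
pump [0.4429 0.0947 0.1438]
pumptip [0.4805 0.0692 0.2057]
bottle [ 0.5804 -0.3041  0.2116]
bot2 [ 0.5525 -0.2918  0.1596]
carton [ 0.4583 -0.3047  0.0922]
cup [0.3142 0.103  0.0807]
base [ 0.5749 -0.0583  0.0156]
side
[[  25    5  175  173    0    0   87  504  321    0    0    0  336  124
     0    0    0]
 [   0   32   68  134    0   49   79  121  684    0    0    2  463  647
     0    0    0]
[... 1541 characters left out ...]
  5   0   0   0   0   0  42  54   0   0   0   0   0   0   0]
 [453 440  51   0   0   0   0   0   4   0   0   0   0   0   0   0   0]
 [  0   7 389 445 436 356   2   0   0   0   0   0   0   0   0   0   0]
 [  0   0   0   0   0  78 430 427 329 105   0   0   0   0   0   0   0]
 [  0   0   0   0   0   0   0   0   0  90 308 411 413 114   0   0   0]
 [  0   0   0   0   0   0   0   0   0   0   0   0   0 299 400 401 380]
 [  0   0   0   0   0   0   0   0   0   0   0   0   0   0   0   0  13]
 [  0   0   0   0   0   0   0   0   0   0   0   0   0   0   0   0   0]
 [  0   0   0   0   0   0   0   0   0   0   0   0   0   0   0   0   0]
 [  0   0   0   0   0   0   0   0   0   0   0   0   0   0   0   0   0]]
```

```bash
python3 -m inch '[{"slide":[10,-9.8,-5],"turn":0.1,"grip":8.5},{"slide":[45.3,-44.1,-19],"turn":0.452,"grip":8.5},{"slide":[45.3,-44.1,-19],"turn":0.452,"grip":8.5},{"slide":[45.3,-44.1,-19],"turn":0.452,"grip":8.5},{"slide":[45.3,-44.1,-19],"turn":0.452,"grip":8.5},{"slide":[45.3,-44.1,-19],"turn":0.452,"grip":8.5},{"slide":[45.3,-44.1,-19],"turn":0.452,"grip":8.5},{"slide":[45.3,-44.1,-19],"turn":0.452,"grip":8.5},{"slide":[45.3,-44.1,-19],"turn":0.452,"grip":8.5},{"slide":[45.3,-44.1,-19],"turn":0.452,"grip":8.5},{"slide":[45.3,-44.1,-19],"turn":0.452,"grip":8.5},{"slide":[45.3,-44.1,-19],"turn":0.452,"grip":8.5},{"slide":[45.3,-44.1,-19],"turn":0.452,"grip":8.5},{"slide":[45.3,-44.1,-19],"turn":0.452,"grip":8.5},{"slide":[45.3,-44.1,-19],"turn":0.452,"grip":8.5},{"slide":[45.3,-44.1,-19],"turn":0.452,"grip":8.5},{"slide":[45.3,-44.1,-19],"turn":0.452,"grip":8.5},{"slide":[45.3,-44.1,-19],"turn":0.452,"grip":8.5}]' 60
python3 - <<'E'
from h import *
np.set_printoptions(precision=4,suppress=True)
s=ctrl.get_state();print(s["time"],s["eef_pos"],s["tcp_rot"],s["qpos"],s["contact_force"])
p,d=ctrl.read_camera("wrist");cv2.imwrite("pics/w1.png",p[...,::-1])
i=ctrl.camera_info("wrist");print(i["T_tool_cam"])
from scipy.spatial.transform import Rotation as R
K=i["K"];v,u=np.mgrid[:400,:640];c=np.stack([(u-K[0,2])/K[0,0]*d,(v-K[1,2])/K[1,1]*d,d],-1)
T=i["T_tool_cam"];w=(c@T[:3,:3].T+T[:3,3])@R.from_quat(s["tcp_rot"]).as_matrix().T+s["eef_pos"]
np.save("pics/w1.npy",w)
V=p.max(2);m=(V<80)&(d>0)&(w[...,2]>.3)&(w[...,2]<.37)&(w[...,0]>.45)&(w[...,0]<.58)&(abs(w[...,1]+.03)<.05)
q=w[m];print(len(q),q.min(0),q.max(0),q.mean(0))
for x in np.arange(.47,.56,.01):
    k=q[abs(q[:,0]-x)<.005]
    if len(k): print(x,len(k),k[:,1].min(),k[:,1].max(),k[:,2].max())
E
```

```text
time: 1.9
eef_pos: [0.5078, -0.0421, 0.4206]
tcp_rot: [1.0, -0.029, -0.001, -0.0]
contact_force: [-0.3, 0.0, -0.1]
opening: 0.996
finger_force: 0.0
1.9 [ 0.5078 -0.0421  0.4206] [ 0.9996 -0.0288 -0.0007 -0.    ] [-0.2819 -0.1657  1.7134 -0.0003  1.5952  1.3465] [-0.31    0.0239 -0.0723]
[[ 0.0008 -0.9575 -0.2883  0.0725]
 [ 1.      0.0008  0.     -0.0003]
 [ 0.0002 -0.2883  0.9575 -0.1423]
 [ 0.      0.      0.      1.    ]]
3351 [ 0.478  -0.0557  0.3044] [ 0.5695 -0.0108  0.351 ] [ 0.5236 -0.0429  0.3464]
0.48 222 -0.04871409170932742 -0.03210889138693302 0.3497581667428189
0.49 338 -0.04994087387291398 -0.03210471632405208 0.35015746496161665
0.5 375 -0.05040291864003105 -0.032555907000995546 0.34944148480226006
0.51 384 -0.0508025961606003 -0.03335339107186462 0.34951027056443057
0.52 395 -0.05128852865534915 -0.03377644362724938 0.3496765568129083
0.53 409 -0.0517308816813755 -0.034436155953640114 0.349540524128215
0.54 441 -0.05287606991862787 -0.03510478722655477 0.34964284942444335
0.55 333 -0.05314084223795001 -0.03580561742328568 0.3503178848887756
0.56 299 -0.05560979026952183 -0.03089417096657943 0.3504885804114397
```

View pics/w1.png

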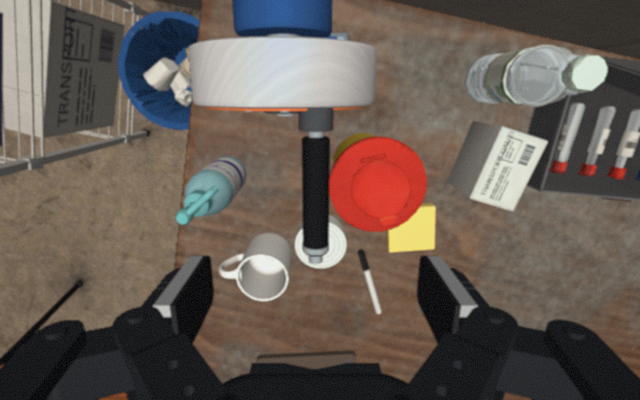

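The wrist view shows the handle centred between the fingers, columns 304–330 and rows 138–250. The camera sits on the wheel side, where it could foul the drum with the handle at the bottom. I'll turn the tool half round before gripping.

```bash
python3 -m inch '[{"slide":[0,0,0],"turn":-1.0,"grip":8.5},{"slide":[0,0,0],"turn":-1.0,"grip":8.5},{"slide":[0,0,0],"turn":-1.0,"grip":8.5},{"slide":[0,0,0],"turn":-1.0,"grip":8.5},{"slide":[0,0,0],"turn":-1.0,"grip":8.5},{"slide":[0,0,0],"turn":-1.0,"grip":8.5},{"slide":[0,0,0],"turn":-2.0,"grip":8.5},{"slide":[0,0,0],"turn":-2.0,"grip":8.5},{"slide":[0,0,0],"turn":-2.0,"grip":8.5},{"slide":[0,0,0],"turn":-2.0,"grip":8.5},{"slide":[0,0,0],"turn":-2.0,"grip":8.5},{"slide":[0,0,0],"turn":-2.0,"grip":8.5},{"slide":[0,0,0],"turn":-2.0,"grip":8.5},{"slide":[0,0,0],"turn":-2.0,"grip":8.5}]'
python3 -m inch '[{"slide":[0,0,0],"turn":-1.0,"grip":8.5},{"slide":[0,0,0],"turn":-1.0,"grip":8.5},{"slide":[0,0,0],"turn":-1.0,"grip":8.5},{"slide":[0,0,0],"turn":-1.0,"grip":8.5},{"slide":[0,0,0],"turn":-1.0,"grip":8.5},{"slide":[0,0,0],"turn":-1.0,"grip":8.5},{"slide":[0,0,0],"turn":-1.14,"grip":8.5},{"slide":[0,0,0],"turn":-1.14,"grip":8.5},{"slide":[0,0,0],"turn":-1.14,"grip":8.5},{"slide":[0,0,0],"turn":-1.14,"grip":8.5}]'
python3 -c "
from plant import ctrl;s=ctrl.get_state();print(s['qpos'],s['eef_pos'],s['tcp_rot'])"
```

```text
time: 3.35
eef_pos: [0.508, -0.0415, 0.4211]
tcp_rot: [0.562, 0.827, -0.0, -0.0]
contact_force: [-0.1, 0.4, -0.4]
opening: 0.993
finger_force: 0.0
time: 4.35
eef_pos: [0.5081, -0.0413, 0.4212]
tcp_rot: [0.03, 1.0, -0.0, -0.0]
contact_force: [0.3, -0.4, -0.2]
opening: 0.994
finger_force: 0.0
[-2.80262294e-01 -1.65719253e-01  1.71230687e+00 -7.73520876e-05
  1.59523830e+00 -1.79126359e+00] [ 0.50810244 -0.04127476  0.42119506] [ 2.98939998e-02  9.99553067e-01 -8.56309042e-06 -1.22573503e-04]
```

```bash
python3 -m inch '[{"slide":[0,0,4],"turn":0,"grip":8.5},{"slide":[0,0,7],"turn":0,"grip":8.5},{"slide":[0,0,9],"turn":0,"grip":8.5},{"slide":[0,0,9.9],"turn":0,"grip":8.5},{"slide":[0,0,9.9],"turn":0,"grip":8.5},{"slide":[0,0,9.9],"turn":0,"grip":4},{"slide":[0,0,9.9],"turn":0,"grip":2.5},{"slide":[0,0,9.9],"turn":0,"grip":1},{"slide":[0,0,9.9],"turn":0,"grip":1},{"slide":[0,0,9.9],"turn":0,"grip":1},{"slide":[0,0,9.9],"turn":0,"grip":1},{"slide":[0,0,9.9],"turn":0,"grip":1},{"slide":[0,0,9.9],"turn":0,"grip":1}]' 60
python3 - <<'E'
from h import *
p,d=ctrl.read_camera("side");cv2.imwrite("pics/s2.png",cv2.resize(p[80:300,200:440,::-1],None,fx=2.5,fy=2.5))
s=ctrl.get_state();print(s['eef_pos'],s['contact_force'],s['wrist_torque'],s['finger_force'])
E
```

```text
time: 5.65
eef_pos: [0.5084, -0.042, 0.3232]
tcp_rot: [0.029, 1.0, -0.002, 0.0]
contact_force: [-1.0, -5.3, 1.0]
opening: 0.186
finger_force: 58.5
[ 0.50844604 -0.04198923  0.32319   ] [-1.99699988 -5.24756416  2.67974115] [-0.77877202  0.20147742  0.01195711] 58.46781134605408
```

View pics/s2.png

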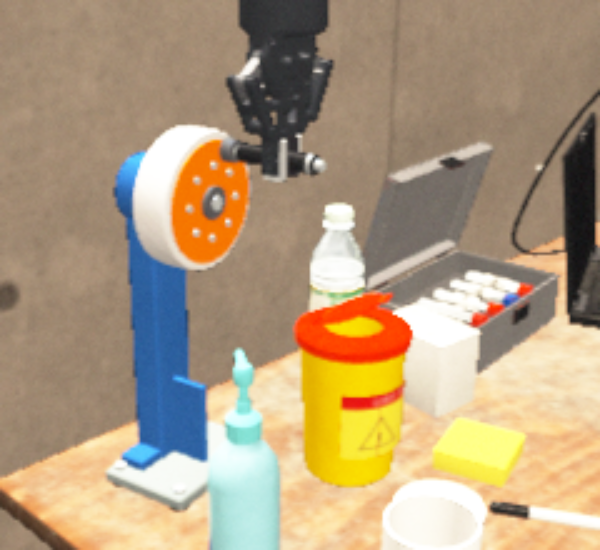

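Gripped: the crop shows the pads on the handle at (280,160). Next I'll compute the circle steps and try the first quarter.

Run:
```python
import numpy as np
p=lambda t:np.array([-5*np.sin(t),-5*np.cos(t)])  # tool y, tool z (cm)
t0=.42;st=np.radians(15);acc=np.zeros(2);o=p(t0)
for k in range(24):
    out=[]
    for j in(1,2,3):
        d=np.round(p(t0+st*(k+j/3))-o-acc,2);out.append(list(map(float,d)))
    acc+=d;print(k,out)
```

```text
0 [[-0.39, 0.2], [-0.76, 0.42], [-1.11, 0.68]]
1 [[-0.33, 0.29], [-0.63, 0.61], [-0.9, 0.95]]
2 [[-0.24, 0.37], [-0.45, 0.75], [-0.62, 1.15]]
3 [[-0.14, 0.41], [-0.24, 0.84], [-0.3, 1.27]]
4 [[-0.03, 0.43], [-0.02, 0.87], [0.03, 1.3]]
5 [[0.09, 0.43], [0.21, 0.85], [0.37, 1.25]]
6 [[0.2, 0.39], [0.43, 0.77], [0.69, 1.12]]
7 [[0.29, 0.32], [0.6, 0.62], [0.94, 0.89]]
8 [[0.37, 0.24], [0.75, 0.45], [1.15, 0.63]]
9 [[0.42, 0.13], [0.84, 0.23], [1.27, 0.3]]
10 [[0.44, 0.02], [0.87, 0.01], [1.31, -0.04]]
11 [[0.42, -0.08], [0.84, -0.21], [1.25, -0.37]]
12 [[0.39, -0.19], [0.76, -0.42], [1.11, -0.68]]
13 [[0.33, -0.29], [0.63, -0.61], [0.9, -0.95]]
14 [[0.24, -0.36], [0.45, -0.75], [0.62, -1.15]]
15 [[0.14, -0.41], [0.24, -0.84], [0.3, -1.27]]
16 [[0.03, -0.43], [0.02, -0.87], [-0.03, -1.3]]
17 [[-0.09, -0.43], [-0.22, -0.85], [-0.38, -1.25]]
18 [[-0.19, -0.39], [-0.42, -0.77], [-0.68, -1.12]]
19 [[-0.29, -0.32], [-0.61, -0.62], [-0.95, -0.89]]
20 [[-0.36, -0.24], [-0.74, -0.45], [-1.14, -0.62]]
21 [[-0.42, -0.14], [-0.84, -0.24], [-1.27, -0.31]]
22 [[-0.44, -0.02], [-0.88, -0.01], [-1.31, 0.04]]
23 [[-0.43, 0.09], [-0.84, 0.21], [-1.25, 0.37]]
```

```bash
(python3 -m inch '[{"slide":[0,-0.39,0.2],"turn":0,"grip":1},{"slide":[0,-0.76,0.42],"turn":0,"grip":1},{"slide":[0,-1.11,0.68],"turn":0,"grip":1}]' 60
python3 -m inch '[{"slide":[0,-0.33,0.29],"turn":0,"grip":1},{"slide":[0,-0.63,0.61],"turn":0,"grip":1},{"slide":[0,-0.9,0.95],"turn":0,"grip":1}]'
python3 -m inch '[{"slide":[0,-0.24,0.37],"turn":0,"grip":1},{"slide":[0,-0.45,0.75],"turn":0,"grip":1},{"slide":[0,-0.62,1.15],"turn":0,"grip":1}]'
python3 -m inch '[{"slide":[0,-0.14,0.41],"turn":0,"grip":1},{"slide":[0,-0.24,0.84],"turn":0,"grip":1},{"slide":[0,-0.3,1.27],"turn":0,"grip":1}]'
python3 -m inch '[{"slide":[0,-0.03,0.43],"turn":0,"grip":1},{"slide":[0,-0.02,0.87],"turn":0,"grip":1},{"slide":[0,0.03,1.3],"turn":0,"grip":1}]') > log; egrep 'time|pos|force' log
```

```text
time: 6.0
eef_pos: [0.5079, -0.0516, 0.317]
contact_force: [-1.3, -0.8, 4.8]
finger_force: 58.9
time: 6.3
eef_pos: [0.5073, -0.061, 0.3069]
contact_force: [-1.2, -1.3, 5.0]
finger_force: 58.9
time: 6.6
eef_pos: [0.507, -0.0672, 0.2946]
contact_force: [-0.6, -1.5, 4.6]
finger_force: 58.9
time: 6.9
eef_pos: [0.5068, -0.0699, 0.2816]
contact_force: [-0.5, -0.1, 5.3]
finger_force: 58.9
time: 7.2
eef_pos: [0.5069, -0.0691, 0.2688]
contact_force: [-1.5, 1.5, 7.6]
finger_force: 59.0
```

```bash
(python3 -m inch '[{"slide":[0,0.09,0.43],"turn":0,"grip":1},{"slide":[0,0.21,0.85],"turn":0,"grip":1},{"slide":[0,0.37,1.25],"turn":0,"grip":1}]'
python3 -m inch '[{"slide":[0,0.2,0.39],"turn":0,"grip":1},{"slide":[0,0.43,0.77],"turn":0,"grip":1},{"slide":[0,0.69,1.12],"turn":0,"grip":1}]'
python3 -m inch '[{"slide":[0,0.29,0.32],"turn":0,"grip":1},{"slide":[0,0.6,0.62],"turn":0,"grip":1},{"slide":[0,0.94,0.89],"turn":0,"grip":1}]'
python3 -m inch '[{"slide":[0,0.37,0.24],"turn":0,"grip":1},{"slide":[0,0.75,0.45],"turn":0,"grip":1},{"slide":[0,1.15,0.63],"turn":0,"grip":1}]'
python3 -m inch '[{"slide":[0,0.42,0.13],"turn":0,"grip":1},{"slide":[0,0.84,0.23],"turn":0,"grip":1},{"slide":[0,1.27,0.3],"turn":0,"grip":1}]'
python3 -m inch '[{"slide":[0,0.44,0.02],"turn":0,"grip":1},{"slide":[0,0.87,0.01],"turn":0,"grip":1},{"slide":[0,1.31,-0.04],"turn":0,"grip":1}]'
python3 -m inch '[{"slide":[0,0.42,-0.08],"turn":0,"grip":1},{"slide":[0,0.84,-0.21],"turn":0,"grip":1},{"slide":[0,1.25,-0.37],"turn":0,"grip":1}]') > log2; cat log2 >>log; egrep 'time|pos|t_force' log2
```

```text
time: 7.5
eef_pos: [0.5071, -0.0652, 0.2569]
contact_force: [-2.3, 1.0, 8.4]
time: 7.8
eef_pos: [0.5075, -0.0586, 0.2464]
contact_force: [-2.8, 0.7, 10.9]
time: 8.1
eef_pos: [0.508, -0.05, 0.2381]
contact_force: [-4.4, -1.6, 12.0]
time: 8.4
eef_pos: [0.5087, -0.0395, 0.2321]
contact_force: [-4.8, -6.0, 13.9]
time: 8.7
eef_pos: [0.5093, -0.0279, 0.2288]
contact_force: [-4.4, -9.0, 11.0]
time: 9.0
eef_pos: [0.51, -0.0157, 0.2284]
contact_force: [-3.1, -10.8, 7.8]
time: 9.3
eef_pos: [0.5107, -0.0037, 0.231]
contact_force: [-1.3, -13.3, 3.8]
```

Forces are modest and the hand follows the circle. I'll finish the turn, going a little past the start.

```bash
(python3 -m inch '[{"slide":[0,0.39,-0.19],"turn":0,"grip":1},{"slide":[0,0.76,-0.42],"turn":0,"grip":1},{"slide":[0,1.11,-0.68],"turn":0,"grip":1}]'
python3 -m inch '[{"slide":[0,0.33,-0.29],"turn":0,"grip":1},{"slide":[0,0.63,-0.61],"turn":0,"grip":1},{"slide":[0,0.9,-0.95],"turn":0,"grip":1}]'
python3 -m inch '[{"slide":[0,0.24,-0.36],"turn":0,"grip":1},{"slide":[0,0.45,-0.75],"turn":0,"grip":1},{"slide":[0,0.62,-1.15],"turn":0,"grip":1}]'
python3 -m inch '[{"slide":[0,0.14,-0.41],"turn":0,"grip":1},{"slide":[0,0.24,-0.84],"turn":0,"grip":1},{"slide":[0,0.3,-1.27],"turn":0,"grip":1}]'
python3 -m inch '[{"slide":[0,0.03,-0.43],"turn":0,"grip":1},{"slide":[0,0.02,-0.87],"turn":0,"grip":1},{"slide":[0,-0.03,-1.3],"turn":0,"grip":1}]'
python3 -m inch '[{"slide":[0,-0.09,-0.43],"turn":0,"grip":1},{"slide":[0,-0.22,-0.85],"turn":0,"grip":1},{"slide":[0,-0.38,-1.25],"turn":0,"grip":1}]'
python3 -m inch '[{"slide":[0,-0.19,-0.39],"turn":0,"grip":1},{"slide":[0,-0.42,-0.77],"turn":0,"grip":1},{"slide":[0,-0.68,-1.12],"turn":0,"grip":1}]'
python3 -m inch '[{"slide":[0,-0.29,-0.32],"turn":0,"grip":1},{"slide":[0,-0.61,-0.62],"turn":0,"grip":1},{"slide":[0,-0.95,-0.89],"turn":0,"grip":1}]'
python3 -m inch '[{"slide":[0,-0.36,-0.24],"turn":0,"grip":1},{"slide":[0,-0.74,-0.45],"turn":0,"grip":1},{"slide":[0,-1.14,-0.62],"turn":0,"grip":1}]'
python3 -m inch '[{"slide":[0,-0.42,-0.14],"turn":0,"grip":1},{"slide":[0,-0.84,-0.24],"turn":0,"grip":1},{"slide":[0,-1.27,-0.31],"turn":0,"grip":1}]'
python3 -m inch '[{"slide":[0,-0.44,-0.02],"turn":0,"grip":1},{"slide":[0,-0.88,-0.01],"turn":0,"grip":1},{"slide":[0,-1.31,0.04],"turn":0,"grip":1}]'
python3 -m inch '[{"slide":[0,-0.43,0.09],"turn":0,"grip":1},{"slide":[0,-0.84,0.21],"turn":0,"grip":1},{"slide":[0,-1.25,0.37],"turn":0,"grip":1}]'
python3 -m inch '[{"slide":[0,-0.39,0.2],"turn":0,"grip":1},{"slide":[0,-0.76,0.42],"turn":0,"grip":1},{"slide":[0,-1.11,0.68],"turn":0,"grip":1}]') > log2; cat log2 >>log
cat > fit.py <<'E'
import re,sys,numpy as np
from scipy.optimize import least_squares
t=open(sys.argv[1] if len(sys.argv)>1 else "log").read();f=lambda k:np.array([eval(x) for x in re.findall(k+r": (\[.*\])",t)])
P=f("eef_pos");F=f("contact_force");Y=np.array([.057,.998]);y=P[:,:2]@Y;z=P[:,2]
c=least_squares(lambda c:np.hypot(y-c[0],z-c[1])-c[2],[0,.277,.05]).x
th=np.unwrap(np.arctan2(-(y-c[0]),z-c[1]));fy=F[:,:2]@Y;fz=F[:,2]
ft=fy*np.cos(th)+fz*np.sin(th) # force on tool opposing motion
fr=-fy*np.sin(th)+fz*np.cos(th)
A=np.c_[np.ones_like(th),np.sin(th),np.cos(th)]
x,*_=np.linalg.lstsq(A,ft,rcond=None)
print("circle",c,"drag",x[0],"amp",np.hypot(*x[1:]))
# resist = drag + M sin-ish: resist amp*sin(th-td), heavy down at th=td (stable)
print("theta_down",np.arctan2(-x[2],x[1])%(2*np.pi))
for a in zip(th,ft,A@x,fr):print("%.2f %.1f %.1f  r %.1f"%a)
E
python3 fit.py; tail -6 log
```

```text
circle [0.00900639 0.27821605 0.04998759] drag 6.685784377021185 amp 4.3102924489414
theta_down 1.8542243894158688
0.68 2.4 2.7  r 4.3
0.96 3.3 3.3  r 4.0
1.24 3.8 4.2  r 3.0
1.50 5.3 5.2  r 0.5
1.76 7.2 6.3  r -2.8
2.01 7.2 7.4  r -4.4
2.26 8.1 8.4  r -7.4
2.50 8.7 9.3  r -8.5
2.74 11.2 10.0  r -10.4
2.98 10.8 10.6  r -9.4
3.23 10.2 10.9  r -8.7
3.48 11.4 11.0  r -8.0
3.73 10.8 10.8  r -6.3
3.98 9.9 10.4  r -4.5
4.24 8.9 9.7  r -2.8
4.49 8.8 8.8  r 0.0
4.75 7.9 7.7  r 1.8
5.02 7.4 6.6  r 4.0
5.29 5.2 5.4  r 5.8
5.57 5.3 4.3  r 8.4
5.86 3.4 3.4  r 8.0
6.14 2.2 2.8  r 7.6
6.43 2.4 2.4  r 8.8
6.71 1.7 2.4  r 8.1
6.99 3.4 2.8  r 7.1
time: 13.2
eef_pos: [0.5078, -0.0524, 0.3163]
tcp_rot: [0.028, 1.0, -0.001, 0.001]
contact_force: [-2.2, -1.9, 7.6]
opening: 0.191
finger_force: 60.1
```

The fit is clean: drag 6.7 N, slug 4.3 N, heavy side down at θ≈1.85. Going back the other way reaches the same place, and it cancels drag and lag bias.

Run:
```python
import numpy as np
p=lambda t:np.array([-5*np.sin(t),-5*np.cos(t)])
t0=.42+np.radians(375);st=-np.radians(15);acc=np.zeros(2);o=p(t0)
for k in range(19):
    out=[]
    for j in(1,2,3):
        d=np.round(p(t0+st*(k+j/3))-o-acc,2);out.append(list(map(float,d)))
    acc+=d;print(k,out)
```

```text
0 [[0.35, -0.26], [0.72, -0.49], [1.11, -0.68]]
1 [[0.41, -0.16], [0.83, -0.29], [1.25, -0.38]]
2 [[0.44, -0.05], [0.87, -0.06], [1.31, -0.03]]
3 [[0.43, 0.06], [0.85, 0.16], [1.27, 0.3]]
4 [[0.4, 0.18], [0.78, 0.38], [1.15, 0.62]]
5 [[0.34, 0.27], [0.65, 0.57], [0.94, 0.9]]
6 [[0.26, 0.35], [0.49, 0.72], [0.69, 1.11]]
7 [[0.16, 0.41], [0.28, 0.83], [0.37, 1.25]]
8 [[0.05, 0.44], [0.06, 0.87], [0.03, 1.31]]
9 [[-0.06, 0.43], [-0.16, 0.85], [-0.3, 1.27]]
10 [[-0.17, 0.4], [-0.38, 0.78], [-0.62, 1.15]]
11 [[-0.27, 0.34], [-0.57, 0.66], [-0.9, 0.94]]
12 [[-0.35, 0.26], [-0.72, 0.49], [-1.11, 0.69]]
13 [[-0.41, 0.16], [-0.82, 0.28], [-1.25, 0.37]]
14 [[-0.43, 0.05], [-0.87, 0.06], [-1.31, 0.04]]
15 [[-0.43, -0.07], [-0.85, -0.17], [-1.27, -0.31]]
16 [[-0.4, -0.17], [-0.78, -0.38], [-1.14, -0.62]]
17 [[-0.35, -0.27], [-0.66, -0.57], [-0.95, -0.9]]
18 [[-0.26, -0.35], [-0.49, -0.72], [-0.68, -1.11]]
```

```bash
(python3 -m inch '[{"slide":[0,0.35,-0.26],"turn":0,"grip":1},{"slide":[0,0.72,-0.49],"turn":0,"grip":1},{"slide":[0,1.11,-0.68],"turn":0,"grip":1}]'
python3 -m inch '[{"slide":[0,0.41,-0.16],"turn":0,"grip":1},{"slide":[0,0.83,-0.29],"turn":0,"grip":1},{"slide":[0,1.25,-0.38],"turn":0,"grip":1}]'
python3 -m inch '[{"slide":[0,0.44,-0.05],"turn":0,"grip":1},{"slide":[0,0.87,-0.06],"turn":0,"grip":1},{"slide":[0,1.31,-0.03],"turn":0,"grip":1}]'
python3 -m inch '[{"slide":[0,0.43,0.06],"turn":0,"grip":1},{"slide":[0,0.85,0.16],"turn":0,"grip":1},{"slide":[0,1.27,0.3],"turn":0,"grip":1}]'
python3 -m inch '[{"slide":[0,0.4,0.18],"turn":0,"grip":1},{"slide":[0,0.78,0.38],"turn":0,"grip":1},{"slide":[0,1.15,0.62],"turn":0,"grip":1}]'
python3 -m inch '[{"slide":[0,0.34,0.27],"turn":0,"grip":1},{"slide":[0,0.65,0.57],"turn":0,"grip":1},{"slide":[0,0.94,0.9],"turn":0,"grip":1}]'
python3 -m inch '[{"slide":[0,0.26,0.35],"turn":0,"grip":1},{"slide":[0,0.49,0.72],"turn":0,"grip":1},{"slide":[0,0.69,1.11],"turn":0,"grip":1}]'
python3 -m inch '[{"slide":[0,0.16,0.41],"turn":0,"grip":1},{"slide":[0,0.28,0.83],"turn":0,"grip":1},{"slide":[0,0.37,1.25],"turn":0,"grip":1}]'
python3 -m inch '[{"slide":[0,0.05,0.44],"turn":0,"grip":1},{"slide":[0,0.06,0.87],"turn":0,"grip":1},{"slide":[0,0.03,1.31],"turn":0,"grip":1}]'
python3 -m inch '[{"slide":[0,-0.06,0.43],"turn":0,"grip":1},{"slide":[0,-0.16,0.85],"turn":0,"grip":1},{"slide":[0,-0.3,1.27],"turn":0,"grip":1}]') > logb; egrep 't_force' logb
```

```text
contact_force: [0.1, -14.8, 2.1]
contact_force: [-2.3, -13.1, 5.5]
contact_force: [-2.8, -10.3, 9.3]
contact_force: [-3.8, -6.9, 9.9]
contact_force: [-3.2, -3.8, 10.1]
contact_force: [-2.7, -1.2, 9.5]
contact_force: [-1.4, -1.1, 7.2]
contact_force: [0.5, -0.7, 6.3]
contact_force: [0.4, -2.4, 5.2]
contact_force: [-0.6, -2.9, 4.9]
```

```bash
(python3 -m inch '[{"slide":[0,-0.17,0.4],"turn":0,"grip":1},{"slide":[0,-0.38,0.78],"turn":0,"grip":1},{"slide":[0,-0.62,1.15],"turn":0,"grip":1}]'
python3 -m inch '[{"slide":[0,-0.27,0.34],"turn":0,"grip":1},{"slide":[0,-0.57,0.66],"turn":0,"grip":1},{"slide":[0,-0.9,0.94],"turn":0,"grip":1}]'
python3 -m inch '[{"slide":[0,-0.35,0.26],"turn":0,"grip":1},{"slide":[0,-0.72,0.49],"turn":0,"grip":1},{"slide":[0,-1.11,0.69],"turn":0,"grip":1}]'
python3 -m inch '[{"slide":[0,-0.41,0.16],"turn":0,"grip":1},{"slide":[0,-0.82,0.28],"turn":0,"grip":1},{"slide":[0,-1.25,0.37],"turn":0,"grip":1}]'
python3 -m inch '[{"slide":[0,-0.43,0.05],"turn":0,"grip":1},{"slide":[0,-0.87,0.06],"turn":0,"grip":1},{"slide":[0,-1.31,0.04],"turn":0,"grip":1}]'
python3 -m inch '[{"slide":[0,-0.43,-0.07],"turn":0,"grip":1},{"slide":[0,-0.85,-0.17],"turn":0,"grip":1},{"slide":[0,-1.27,-0.31],"turn":0,"grip":1}]'
python3 -m inch '[{"slide":[0,-0.4,-0.17],"turn":0,"grip":1},{"slide":[0,-0.78,-0.38],"turn":0,"grip":1},{"slide":[0,-1.14,-0.62],"turn":0,"grip":1}]'
python3 -m inch '[{"slide":[0,-0.35,-0.27],"turn":0,"grip":1},{"slide":[0,-0.66,-0.57],"turn":0,"grip":1},{"slide":[0,-0.95,-0.9],"turn":0,"grip":1}]'
python3 -m inch '[{"slide":[0,-0.26,-0.35],"turn":0,"grip":1},{"slide":[0,-0.49,-0.72],"turn":0,"grip":1},{"slide":[0,-0.68,-1.11],"turn":0,"grip":1}]') >> logb; python3 fit.py logb; tail -6 logb
```

```text
circle [0.00905799 0.27820492 0.04996827] drag -6.575761662504344 amp 4.54467541879489
theta_down 1.8836965860587718
0.53 -11.7 -11.0  r 9.3
0.25 -11.4 -11.1  r 8.6
-0.02 -10.7 -10.9  r 9.0
-0.31 -9.8 -10.3  r 7.3
-0.59 -8.9 -9.4  r 6.1
-0.88 -8.2 -8.3  r 5.0
-1.16 -7.1 -7.0  r 1.8
-1.44 -6.3 -5.8  r 0.2
-1.71 -4.8 -4.6  r -3.1
-1.97 -3.4 -3.6  r -4.6
-2.23 -2.6 -2.8  r -7.0
-2.49 -2.7 -2.3  r -8.8
-2.74 -1.5 -2.0  r -9.8
-2.99 -2.4 -2.1  r -11.4
-3.23 -2.6 -2.4  r -11.3
-3.47 -2.7 -2.9  r -9.6
-3.71 -3.9 -3.7  r -8.3
-3.95 -4.6 -4.6  r -5.2
-4.20 -5.2 -5.7  r -1.9
time: 18.9
eef_pos: [0.5071, -0.0634, 0.2537]
tcp_rot: [0.028, 1.0, 0.003, 0.0]
contact_force: [5.3, 3.9, -3.6]
opening: 0.188
finger_force: 59.4
```

```bash
python3 -m inch '[{"slide":[0,-0.12,-0.3],"turn":0,"grip":1},{"slide":[0,-0.22,-0.6],"turn":0,"grip":1},{"slide":[0,-0.29,-0.88],"turn":0,"grip":1},{"slide":[0,-0.29,-0.88],"turn":0,"grip":1},{"slide":[0,-0.29,-0.88],"turn":0,"grip":1},{"slide":[0,-0.29,-0.88],"turn":0,"grip":1},{"slide":[0,-0.29,-0.88],"turn":0,"grip":1}]'
cat > ang.py <<'E'
from plant import ctrl
import numpy as np
s=ctrl.get_state();P=s["eef_pos"];y=P[0]*.057+P[1]*.998-.00903;z=P[2]-.2782
print(s["time"],np.arctan2(-y,z),np.hypot(y,z),s["contact_force"],s["finger_force"])
E
python3 ang.py
```

```text
time: 19.6
eef_pos: [0.5069, -0.0672, 0.2621]
tcp_rot: [0.028, 1.0, 0.002, -0.0]
contact_force: [4.5, 1.8, -4.1]
opening: 0.187
finger_force: 59.4
19.6 1.89932795208534 0.04986865495503879 [ 4.45918617  1.77477569 -4.1496368 ] 59.37952280044556
```

```bash
python3 -m inch '[{"slide":[0,-0.02,-0.1],"turn":0,"grip":1},{"slide":[0,-0.04,-0.16],"turn":0,"grip":1},{"slide":[0,-0.04,-0.16],"turn":0,"grip":1},{"slide":[0,-0.04,-0.16],"turn":0,"grip":1},{"slide":[0,-0.04,-0.16],"turn":0,"grip":1},{"slide":[0,-0.04,-0.16],"turn":0,"grip":1},{"slide":[0,-0.04,-0.16],"turn":0,"grip":1},{"slide":[0,-0.04,-0.16],"turn":0,"grip":1}]'
python3 ang.py
python3 - <<'E'
from h import *
p,d=ctrl.read_camera("side");cv2.imwrite("pics/s3.png",cv2.resize(p[80:330,200:460,::-1],None,fx=2.3,fy=2.3))
E
```

```text
time: 20.4
eef_pos: [0.5068, -0.0675, 0.2631]
tcp_rot: [0.028, 1.0, 0.002, -0.0]
contact_force: [5.4, 1.7, -6.7]
opening: 0.191
finger_force: 59.2
20.4 1.8784173976540357 0.04985918949884771 [ 5.37326955  1.67327692 -6.69636016] 59.246737360954285
```

View pics/s3.png

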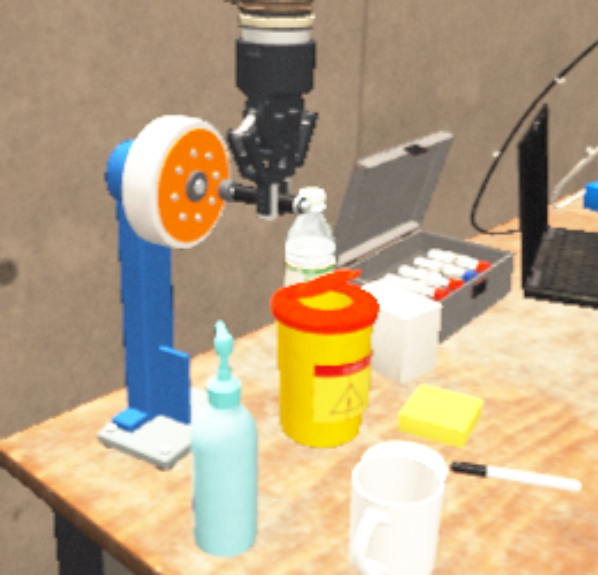

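```bash
python3 -m inch '[{"slide":[0,0,0.08],"turn":0,"grip":1},{"slide":[0,0,0.08],"turn":0,"grip":1},{"slide":[0,0,0.08],"turn":0,"grip":1},{"slide":[0,0,0.08],"turn":0,"grip":1},{"slide":[0,0,0.08],"turn":0,"grip":1},{"slide":[0,0,0.08],"turn":0,"grip":1}]' >/dev/null; python3 ang.py; python3 -c "
from plant import ctrl;print(ctrl.sign_off())"
```

```text
21.05 1.878869513932529 0.04988959951886099 [ 5.2009166   2.94871733 -4.17720841] 59.33750331401825
the job is handed in; nothing more can be done
None
```

I turned the wheel fully round and back to the wheel angle of about 1.88 rad, where the heavy side should point straight down, to within a few hundredths of a radian. The gripper still holds the handle there, the bystanders weren't touched, and I handed the job in at 21 s; no verdict came back.

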